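# Gauge the bore of an angled tube holder, go and no-go

### The job

Check the bore of the blue tube holder with the double-ended plug gauge: slide the long go end (green collar) in until the collar sits on the holder's face, draw it out and lay the gauge back in its cradle. Take it again the other way round and press the short, thicker no-go end (red band) squarely on the same bore with a gentle, steady push of about 10 N for a second, to confirm that it does not go in, then lay the gauge back in its cradle the same way round as at the start and let go. Never ram or drop the gauge, and leave the bottle, jar, spatula and yellow rack where they are.

Things in the scene. Friction and masses are not known exactly. Their poses are not given: they have to be found in the camera images.
- gauge_center (a point): Middle of the square black handle of the loose double-ended plug gauge (154 mm long, about 0.3 kg), on its axis; x points along the gauge to the go end. Handle: 24 x 24 mm in section, from -38 to +38 mm along x; green collar 40 mm in diameter, +38 to +44. At the start it lies level in the cradle with two handle faces upright, 75 mm above the bench; the handle is free to be grasped.
- go_tip (a point): Centre of the end face of the gauge's steel go end, 92 mm from the handle's middle; axes as there. The go end is 28 mm in diameter, 48 mm long from the green collar, its rim bevelled 1.5 mm.
- nogo_tip (a point): Centre of the end face of the gauge's steel no-go end, 62 mm from the handle's middle on the other side; axes as there. The no-go end is 34 mm in diameter and 24 mm long, with a red band next to the handle.
- cradle_rest (a point): Where the handle's middle lies when the gauge rests in its fixed cradle, 75 mm above the bench; x is level, the way the go end points. Cradle: grey base 170 x 70 x 10 mm and two white 90-degree V rests open upwards, their tops about level with the gauge's axis: one 62 to 78 mm along +x (under the go end), one 43 to 57 mm along -x (under the no-go end).
- blue_bore: Fixed blue block 90 x 90 x 60 mm with the bore to check. Origin: centre of the bore's mouth in the sloping top face, 86 mm up; z: the bore's axis, out of the mouth, 30 degrees from vertical, leaning away from the robot; x down the slope, y level. Bore 29.5 mm in diameter, mouth bevelled 2 mm, right through. The go end enters until its collar meets the face; the no-go end stops at the mouth.
- orange_bore: The orange block of a second, alike tube holder, which is not to be checked; origin and axes as for the blue one. The blue and the orange holder may stand in either place.
- reagent: Bystander: clear bottle with blue cap, 80 mm in diameter, 170 mm tall, origin at its foot.
- jar: Bystander: clear jar with white lid, 84 mm in diameter, 85 mm tall, origin at its foot.
- rack: Bystander: yellow tube rack 80 x 200 x 30 mm, origin under its centre.
- scoop: Bystander: small spatula 160 mm long lying on the bench.

How it is judged:
By the outcome, as a careful person would: the job done as asked, in the order asked, and still so for the second after the job is handed in, with the robot touching nothing.
It also fails if it takes over 72 s, if anything falls off the work surface, if the arm or the gripper's body presses on something with over 40 N, if the wrist force passes 120 N, or if a joint passes its speed limit or range.

### The arm

A 6-joint arm with a two-finger parallel gripper is mounted at the origin on the work surface. World frame = base frame: x ahead of the robot, y to its left, z up, the work surface at z = 0. Lengths are in m, angles in rad, forces in N, time in s.
With the tool pointing down it reaches from about 0.275 to 0.875 m from the base axis. Payload 12.5 kg.
Tool frame: the origin (TCP) lies on the centre line of the jaws, within the pads' length; the fingertips stand r.finger_overhang ahead of it and the grasp point (between the pads) lies 3 mm ahead of it (r.finger_overhang is the distance from the TCP to the fingertips, in m); z points along the fingers, y is the direction in which the jaws open and shut (so a half turn about z gives the same grasp; the last joint's range is limited). The gripper opens to 85 mm and grips with 20 to 120 N. Pads are 22 mm wide; open, the fingers measure 114 mm over their backs; the gripper's body (76 mm by 85 mm) begins 54 mm behind the grasp point. The pads swing forward as they close: fully open they stand 13 mm farther back than shut.
Start: joints at [1.117, 0.351, 1.652, -0, 1.139, -0.085], TCP at [0.198, 0.513, 0.253] pointing down, gripper open.
Joint ranges: [-2.75, 2.75], [-0.79, 2.1], [0.01, 2.65], [-1.57, 4.71], [0.07, 3.14], [-2.87, 2.87]. Speed limits (rad/s): [2.22, 2.22, 2.79, 3.14, 3.14, 3.14].

### API

Orientations are given as a unit quaternion [x, y, z, w].
In Python, from cell import r, optics gives the robot as it stands. The module is installed in compiled form; this text tells all that it offers. Calls block until the motion is done:
- r.move_to(position, orientation): joint-space move of the TCP to a pose.
- r.move_linear(position, rot=None, vel=0.15): straight line of the TCP; rot=None keeps the orientation; vel is the mean speed in m/s.
- r.set_joints(angles): joint-space move.
- r.set_gripper(opening, squeeze=None): opening from 0.0 (shut) to 1.0 (fully open); squeeze is the grip in N (None keeps the last); returns when the fingers have stopped.
- r.sleep(seconds).
- r.inverse_kinematics(position, orientation): joint angles nearest the present ones, or None.
- optics.get_image(name): name is "side" or "top" or "wrist"; returns a dict with "pixels" (384x512x3 uint8, red, green, blue), "depth" (384x512 float32, m along the optical axis (not along the pixel's ray), 0 where there is no reading), "fx", "fy", "cx", "cy" (pixels), "camera_from_world" (4x4, takes a point from world to camera coordinates); the wrist camera has in their place "mount" (4x4, takes a point from camera to tool coordinates, whose origin is the TCP and whose axes are the flange's). Camera axes: x right, y down, z forward; pixel columns grow to the right and rows downward; lengths in m; the calibration is good to about 2 mm. The wrist camera is an equidistant fisheye: a pixel r from the principal point sees the ray r / f radians off the axis. A picture is of the moment at which its call begins: read the wrist's pose just before it.
A pose or a line that the arm cannot do raises r.PlanningError and nothing moves.
- r.hand_in(): hands the job in, once; it reports no verdict.
Readings, each from a call of its own:
- r.current_t(): time.
- r.current_q(): joint angles.
- r.current_qvel(): joint speeds.
- r.current_effort(): joint torques, N m.
- r.current_tool_pos(): TCP position.
- r.current_ee_rot(): TCP orientation.
- r.current_contact_force(): force on the tool from outside, world axes, zero at the start.
- r.current_torque(): the same for the moment, N m.
- r.current_opening(): opening from 0.0 (shut) to 1.0 (fully open).
Only numpy, scipy, OpenCV 4.12 (cv2) and the standard library are available. Lean on these libraries where they do the work, as an engineer would, in place of code of your own. Each camera call takes 0.05 s, during which the arm holds its last target. There are 200 camera calls.

## Working session

There is one attempt and no reset: what is moved stays moved. The work goes in short steps, each a Python script; the robot and the scene stay as the last script left them, time stands still between calls to the robot, and variables do not carry over. Pictures are saved under pics/ and viewed, about 8 in all and at most 12, crops included, and the job is handed in when it is done.

```bash
mkdir -p pics; ls; python3 - <<'E'
from cell import r, optics
import numpy as np, cv2
for n in ("side","top"):
    d=optics.get_image(n); np.savez(f"pics/{n}0.npz",**d)
    cv2.imwrite(f"pics/{n}0.png",d["pixels"][:,:,::-1])
    print(n,d["fx"],d["fy"],d["cx"],d["cy"],np.round(d["camera_from_world"],3).tolist(),(d["depth"]>0).mean())
print(r.finger_overhang,r.current_t(),r.current_tool_pos(),r.current_ee_rot(),r.current_contact_force(),r.current_opening())
a=cv2.imread("pics/side0.png");b=cv2.imread("pics/top0.png")
cv2.imwrite("pics/st.png",cv2.resize(np.vstack([a,b]),(0,0),fx=.78,fy=.78))
E
```

```text
pics
side 350.24339774881446 350.24339774881446 254.0172817646903 193.8599103453885 [[0.98, -0.199, 0.01, -0.531], [-0.121, -0.634, -0.764, 0.157], [0.158, 0.747, -0.645, 0.9], [0.0, 0.0, 0.0, 1.0]] 0.9961191813151041
top 498.4449105623544 498.4449105623544 258.38634324739814 195.70408643847165 [[0.009, -1.0, 0.018, 0.025], [-0.987, -0.012, -0.16, 0.564], [0.16, -0.016, -0.987, 1.415], [0.0, 0.0, 0.0, 1.0]] 0.9960123697916666
0.022 0.1 [0.19811215 0.51276567 0.2527921 ] [ 1.83369351e-01  9.83043931e-01 -5.38087048e-04 -1.47746225e-04] [-0.74540889 -0.72412641 -0.45519586] 0.9982857860326769
```

View pics/top0.png

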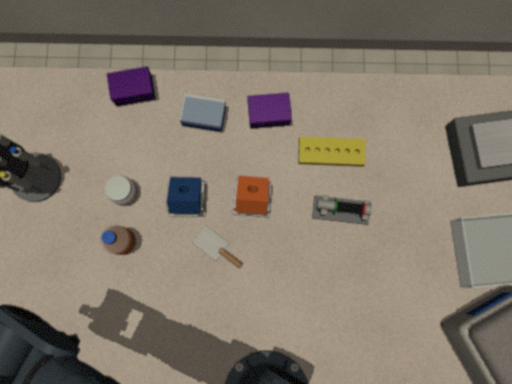

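View pics/side0.png

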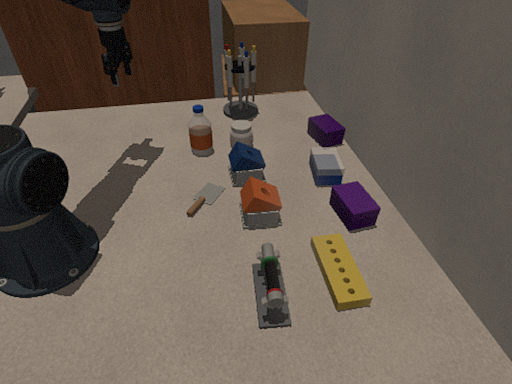

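Top view: blue block at about (186,195), orange at (253,195), cradle with gauge at (342,208). The green collar is at the left, so the go end points to +y. The side view agrees: the green end points towards the holders.

```bash
cat > h.py <<'E'
import numpy as np, cv2
from scipy.spatial.transform import Rotation as R
def world(d,uv,depth):
    "pinhole pixels + depth along the axis -> world points"
    uv=np.atleast_2d(uv).astype(float); z=np.asarray(depth)
    p=np.c_[(uv[:,0]-d["cx"])/d["fx"]*z,(uv[:,1]-d["cy"])/d["fy"]*z,z]
    T=np.linalg.inv(d["camera_from_world"]); return p@T[:3,:3].T+T[:3,3]
def ray(d,uv):
    T=np.linalg.inv(d["camera_from_world"])
    v=T[:3,:3]@np.array([(uv[0]-d["cx"])/d["fx"],(uv[1]-d["cy"])/d["fy"],1]); return T[:3,3],v/np.linalg.norm(v)
def cross(rays):
    "least-squares point of several rays, and its distances from them"
    P=[np.eye(3)-np.outer(v,v) for o,v in rays]
    x=np.linalg.solve(sum(P),sum(p@o for p,(o,v) in zip(P,rays)))
    return x,[float(np.linalg.norm(p@(x-o))) for p,(o,v) in zip(P,rays)]
def masks(px):
    h,s,v=cv2.split(cv2.cvtColor(np.ascontiguousarray(px),cv2.COLOR_RGB2HSV))
    return dict(green=(h>45)&(h<85)&(s>100)&(v>40), red=((h<6)|(h>174))&(s>150)&(v>50),
                blue=(h>100)&(h<125)&(s>140)&(v>25), orange=(h>5)&(h<16)&(s>170)&(v>100))
def biggest(m):
    n,l,st,c=cv2.connectedComponentsWithStats(m.astype(np.uint8)); 
    i=1+np.argmax(st[1:,4]) if n>1 else 0; return l==i,c[i],st[i]
E
python3 - <<'E'
from h import *
for n in("top","side"):
    d=dict(np.load(f"pics/{n}0.npz")); M=masks(d["pixels"])
    for k in("green","red","blue","orange"):
        m=M[k].copy()
        # windows around the things seen
        w={"top":{"green":(310,190,375,225),"red":(310,190,375,225),"blue":(160,170,210,220),"orange":(230,170,280,220)},
           "side":{"green":(250,235,290,310),"red":(250,235,290,310),"blue":(225,135,270,190),"orange":(235,170,285,230)}}[n][k]
        z=np.zeros_like(m); z[w[1]:w[3],w[0]:w[2]]=1; m,c,st=biggest(m&z)
        v,u=np.nonzero(m); P=world(d,np.c_[u,v],d["depth"][m])
        print(n,k,c.round(1),st.tolist(),"med",np.median(P,0).round(4),"min",np.percentile(P,3,axis=0).round(3),"max",np.percentile(P,97,axis=0).round(3))
        if k in("blue","orange"):
            # top face: fit plane to points above z=.06
            Q=P[P[:,2]>.065]; q=Q.mean(0); 
            for _ in range(3):
                nn=np.linalg.svd(Q-Q.mean(0))[2][2]; nn*=np.sign(nn[2]); Q=Q[np.abs((Q-Q.mean(0))@nn)<.004]
            print("   plane",Q.mean(0).round(4),nn.round(3),len(Q))
E
```

```text
top green [335.9 206.2] [334, 200, 4, 12, 28] med [ 0.5285 -0.1889  0.087 ] min [ 0.517 -0.196  0.065] max [ 0.547 -0.184  0.093]
top red [363.1 208.7] [362, 204, 3, 10, 24] med [ 0.5224 -0.2668  0.0862] min [ 0.512 -0.27   0.079] max [ 0.537 -0.264  0.091]
top blue [184.1 195.5] [168, 178, 32, 35, 1008] med [0.5523 0.2428 0.0847] min [0.513 0.202 0.06 ] max [0.604 0.282 0.108]
   plane [0.5557 0.2429 0.0859] [0.248 0.948 0.2  ] 78
top orange [252.  194.8] [236, 177, 32, 37, 1035] med [0.5571 0.0497 0.0841] min [0.516 0.01  0.059] max [0.611 0.089 0.107]
   plane [0.5579 0.0495 0.0862] [ 0.041 -0.998  0.053] 77
side green [268.  260.3] [262, 257, 16, 11, 64] med [ 0.5316 -0.1926  0.0883] min [ 0.52  -0.196  0.066] max [ 0.554 -0.188  0.095]
side red [273.3 289.6] [267, 288, 15, 6, 38] med [ 0.5261 -0.272   0.0904] min [ 0.513 -0.276  0.079] max [ 0.54  -0.267  0.095]
side blue [242.6 156.8] [229, 142, 33, 30, 521] med [0.5462 0.2191 0.0841] min [0.514 0.194 0.057] max [0.6   0.276 0.108]
   plane [0.5575 0.2239 0.0894] [0.183 0.445 0.877] 70
side orange [255.3 191.8] [241, 177, 37, 34, 612] med [0.5491 0.0449 0.091 ] min [0.516 0.002 0.061] max [0.6   0.087 0.108]
   plane [0.5541 0.0453 0.0903] [0.226 0.575 0.786] 75
```

```bash
cat >> h.py <<'E'
def rot(x,z):
    "tool orientation from its x and z axes"
    x=np.asarray(x,float); z=np.asarray(z,float); z=z/np.linalg.norm(z); x=x-z*(x@z); x/=np.linalg.norm(x)
    return R.from_matrix(np.c_[x,np.cross(z,x),z])
def fish(d,uv,pos,q):
    "ray of a wrist pixel in the world; pos, q: tool pose at the picture"
    a=(uv[0]-d["cx"])/d["fx"]; b=(uv[1]-d["cy"])/d["fy"]; t=np.hypot(a,b)
    v=np.array([np.sinc(t/np.pi)*a,np.sinc(t/np.pi)*b,np.cos(t)])
    T=d["mount"]; W=R.from_quat(q)
    return np.asarray(pos)+W.apply(T[:3,3]), W.apply(T[:3,:3]@v)
def project(d,X,pos,q):
    T=np.linalg.inv(d["mount"]); p=R.from_quat(q).inv().apply(np.asarray(X)-pos)@T[:3,:3].T+T[:3,3]
    rr=np.linalg.norm(p[:2]); t=np.arctan2(rr,p[2]); return d["cx"]+d["fx"]*t*p[0]/rr, d["cy"]+d["fy"]*t*p[1]/rr
def shot(name):
    from cell import r,optics
    p,q=np.array(r.current_tool_pos()),np.array(r.current_ee_rot()); d=optics.get_image("wrist"); d["pos"],d["q"]=p,q
    np.savez(f"pics/{name}.npz",**d); cv2.imwrite(f"pics/{name}.png",d["pixels"][:,:,::-1]); return d
E
python3 - <<'E'
from h import *; from cell import r
G=np.array([.527,-.228,.075]); g=np.array([.07,1,0]); B=np.array([.555,.243,.086])
bz=np.array([.5,0,np.sqrt(.75)]); tz=np.array([np.sqrt(.75),0,-.5])
ik=lambda p,o:(lambda s:None if s is None else np.round(s,2).tolist())(r.inverse_kinematics(p,o.as_quat()))
for s in(1,-1): 
    print("cradle tool x=",s,"go",ik(G+[0,0,.003],rot(s*g,[0,0,-1])),ik(G+[0,0,.15],rot(s*g,[0,0,-1])))
    for yaw in(-.3,0,.3):
        W=R.from_euler("z",yaw)
        for h in(.044,.062,.15): print("bore x=",s,"down",yaw,h,ik(B+bz*h,rot(-s*W.apply(bz),W.apply(tz))))
    print("side",ik(B+bz*.062,rot(-s*bz,[0,1,0])),ik(B+bz*.062,rot(-s*bz,[0,-1,0])))
E
```

```text
cradle tool x= 1 go [-0.49, 0.63, 1.71, -0.0, 0.8, -0.42] [-0.49, 0.42, 1.62, -0.0, 1.1, -0.42]
bore x= 1 down -0.3 0.044 [0.59, 0.66, 1.96, 4.39, 0.78, 0.99]
bore x= 1 down -0.3 0.062 [0.58, 0.63, 1.94, 4.42, 0.77, 0.93]
bore x= 1 down -0.3 0.15 [0.53, 0.53, 1.83, 4.61, 0.7, 0.64]
bore x= 1 down 0 0.044 [0.48, 0.62, 2.07, 3.85, 0.66, 1.24]
bore x= 1 down 0 0.062 [0.47, 0.59, 2.05, 3.87, 0.63, 1.19]
bore x= 1 down 0 0.15 [0.43, 0.47, 1.94, 4.09, 0.46, 0.9]
bore x= 1 down 0.3 0.044 [0.34, 0.6, 2.13, 3.2, 0.63, 1.55]
bore x= 1 down 0.3 0.062 [0.33, 0.57, 2.11, 3.19, 0.58, 1.55]
bore x= 1 down 0.3 0.15 [0.3, 0.45, 1.99, 3.14, 0.34, 1.57]
side [-0.08, 0.96, 1.65, 1.5, 1.61, 2.62] [0.63, 1.17, 1.09, -1.14, 2.04, 0.27]
cradle tool x= -1 go [-0.49, 0.63, 1.71, -0.0, 0.8, 2.72] [-0.49, 0.42, 1.62, -0.0, 1.1, 2.72]
bore x= -1 down -0.3 0.044 [0.59, 0.66, 1.96, 4.39, 0.78, -2.15]
bore x= -1 down -0.3 0.062 [0.58, 0.63, 1.94, 4.42, 0.77, -2.21]
bore x= -1 down -0.3 0.15 [0.53, 0.53, 1.83, 4.61, 0.7, -2.5]
bore x= -1 down 0 0.044 [0.48, 0.62, 2.07, 3.85, 0.66, -1.91]
bore x= -1 down 0 0.062 [0.47, 0.59, 2.05, 3.87, 0.63, -1.95]
bore x= -1 down 0 0.15 [0.43, 0.47, 1.94, 4.09, 0.46, -2.24]
bore x= -1 down 0.3 0.044 [0.34, 0.6, 2.13, 3.2, 0.63, -1.6]
bore x= -1 down 0.3 0.062 [0.33, 0.57, 2.11, 3.19, 0.58, -1.6]
bore x= -1 down 0.3 0.15 [0.3, 0.45, 1.99, 3.14, 0.34, -1.57]
side [-0.08, 0.96, 1.65, 1.5, 1.61, -0.52] None
```

```bash
python3 - <<'E'
from h import *; from cell import r
z=[0,0,-1]; g=np.array([.07,1,0])
t=r.current_t()
q=rot(g,z).as_quat()
for n,p in(("b1",[.50,.20,.30]),("b2",[.58,.28,.30]),("g1",[.50,-.19,.27]),("g2",[.54,-.26,.27])):
    try: r.move_to(p,q)
    except r.PlanningError as e: print(n,e); continue
    d=shot(n); print(n,d["pos"].round(4),np.round(r.current_q(),2),r.current_t()-t)
print(d["mount"].round(3).tolist(),d["fx"],d["cx"],d["cy"])
a=np.hstack([cv2.imread(f"pics/{n}.png") for n in("b1","b2")]);b=np.hstack([cv2.imread(f"pics/{n}.png") for n in("g1","g2")])
cv2.imwrite("pics/four.png",cv2.resize(np.vstack([a,b]),(800,600)))
E
```

```text
b1 [0.4996 0.2008 0.2999] [0.3  0.28 1.62 0.   1.23 0.36] 1.6582999999999999
b2 [0.5796 0.2808 0.2992] [ 0.38  0.49  1.33 -0.    1.32  0.45] 2.2333
g1 [ 0.5004 -0.1894  0.2701] [-0.45  0.31  1.67  0.    1.16 -0.38] 4.025
g2 [ 0.5403 -0.2601  0.2693] [-0.53  0.43  1.5   0.    1.22 -0.46] 4.491700000000001
[[-0.0, -0.959, -0.284, 0.072], [1.0, -0.0, -0.0, 0.001], [0.0, -0.284, 0.959, -0.12], [0.0, 0.0, 0.0, 1.0]] 297.3186396354542 258.35300145620147 191.43231506611022
```

View pics/four.png

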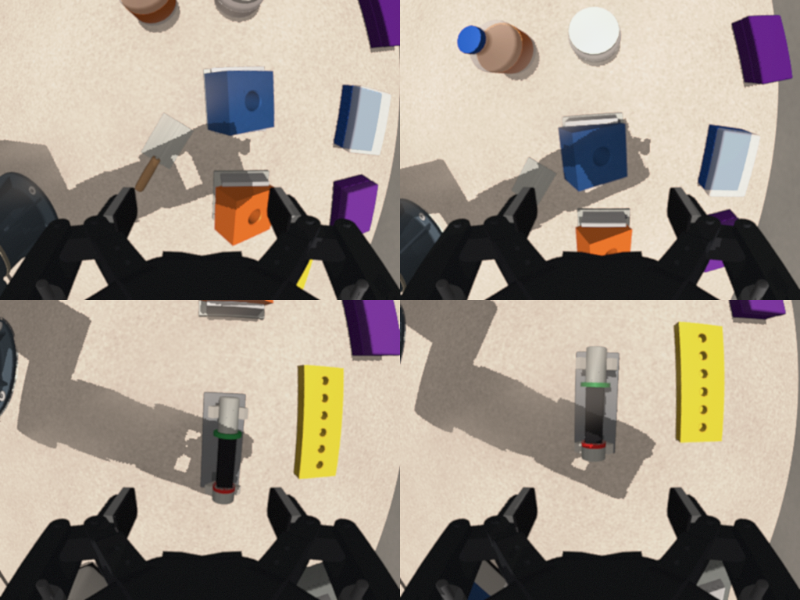

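b1 shows the blue bore at about (324,129) in full-size pixels, b2 at about (259,200). g1 shows the green collar at about (292,173) and the red band at about (288,243). g2 shows green at about (250,108) and red at about (248,187). Next I triangulate these points and fit the sloping face from depth.

```bash
cat >> h.py <<'E'
def cloud(d,m):
    v,u=np.nonzero(m&(d["depth"]>0)); out=[]
    for a,b in zip(u,v):
        o,w=fish(d,(a,b),d["pos"],d["q"]); ax=R.from_quat(d["q"]).apply(d["mount"][:3,2]); out.append(o+w*d["depth"][b,a]/(w@ax))
    return np.array(out)
def plane(P,n0,tol=.003):
    n=np.array(n0); Q=P
    c=np.median(P,0)
    for t in(.012,.008,.005,tol,tol):
        Q=P[np.abs((P-c)@n)<t]; c=Q.mean(0); n=np.linalg.svd(Q-c,full_matrices=False)[2][2]; n*=np.sign(n@n0)
    return c,n,Q
def bore(d,guess,rad=30):
    "ellipse of the dark mouth within the blue face near the guess"
    hsv=cv2.cvtColor(np.ascontiguousarray(d["pixels"]),cv2.COLOR_RGB2HSV); v=cv2.GaussianBlur(hsv[:,:,2],(3,3),0).astype(float)
    yy,xx=np.mgrid[:384,:512]; rr=np.hypot(xx-guess[0],yy-guess[1]); 
    face=np.median(v[(rr<rad)&(rr>rad*.75)]); core=np.median(v[rr<rad*.12])
    m=(v<(face+core)/2)&(rr<rad)
    m,c,st=biggest(m); cs,_=cv2.findContours(m.astype(np.uint8),cv2.RETR_EXTERNAL,cv2.CHAIN_APPROX_NONE)
    k=max(cs,key=cv2.contourArea); return cv2.fitEllipse(k),face,core
E
python3 - <<'E'
from h import *
D={n:dict(np.load(f"pics/{n}.npz")) for n in("b1","b2","g1","g2")}
rays=[]
for n,gs in(("b1",(324,129)),("b2",(259,200))):
    d=D[n]; e,f,c=bore(d,gs); print(n,np.round(e[0],1),np.round(e[1],1),round(e[2]),f,c); rays.append(fish(d,e[0],d["pos"],d["q"]))
    m,_,_=biggest(masks(d["pixels"])["blue"]); yy,xx=np.mgrid[:384,:512]; m&=np.hypot(xx-gs[0],yy-gs[1])<90
    C,N,Q=plane(cloud(d,m),[.5,0,.866]); print("  plane",C.round(4),N.round(3),len(Q),Q.min(0).round(3),Q.max(0).round(3))
    o,w=rays[-1]; print("  ray on plane",(o+w*((C-o)@N)/(w@N)).round(4))
x,e=cross(rays); print("bore",x.round(4),np.round(e,4))
for k in("green","red"):
    rs=[]
    for n in("g1","g2"):
        d=D[n]; m=masks(d["pixels"])[k]; z=np.zeros_like(m); z[60:280,200:320]=1; m,c,st=biggest(m&z); rc=cv2.minAreaRect(np.argwhere(m)[:,::-1].astype(np.float32))
        print(n,k,c.round(1),st.tolist(),np.round(rc[1],1)); rs.append(fish(d,c,d["pos"],d["q"])); P=cloud(d,m); print("   pts",np.median(P,0).round(4),P[:,2].max().round(4))
    x,e=cross(rs); print(k,x.round(4),np.round(e,4))
for n,b in(("g1",(272,170,305,250)),("g2",(235,105,265,190))):
    d=D[n]; hsv=cv2.cvtColor(d["pixels"],cv2.COLOR_RGB2HSV); m=(hsv[:,:,2]<55); z=np.zeros_like(m); z[b[1]:b[3],b[0]:b[2]]=1; m,c,st=biggest(m&z)
    P=cloud(d,m); P=P[P[:,2]>.08]; print(n,"handle",P.mean(0).round(4),np.percentile(P,[2,98],axis=0).round(4).tolist(),"z",np.median(P[:,2]).round(4))
    q=P[:,:2]-P[:,:2].mean(0); v=np.linalg.svd(q,full_matrices=False)[2][0]; v*=np.sign(v[1]); print("   dir",v.round(3))
E
```

```text
b1 [322.3 128.4] [17.6 27.7] 5 133.0 104.0
  plane [0.5762 0.2288 0.0862] [ 0.499 -0.001  0.866] 2622 [0.537 0.199 0.063] [0.614 0.285 0.109]
  ray on plane [0.5756 0.2429 0.0866]
b2 [257.4 199.7] [19.7 26.9] 25 80.0 70.0
  plane [0.5739 0.2445 0.0877] [ 0.498 -0.     0.867] 4217 [0.537 0.199 0.063] [0.615 0.287 0.109]
  ray on plane [0.5762 0.2436 0.0863]
bore [0.5762 0.2427 0.0837] [0. 0.]
g1 green [291.  173.4] [274, 166, 35, 13, 252] [34.5 11.1]
   pts [ 0.5346 -0.1894  0.0908] 0.0958
g2 green [249.9 108.4] [238, 107, 23, 4, 77] [ 3. 22.]
   pts [ 0.5375 -0.1906  0.0935] 0.0967
green [ 0.5364 -0.191   0.0826] [0.0007 0.0007]
g1 red [285.9 243.9] [273, 238, 27, 10, 116] [26.4  7.6]
   pts [ 0.5265 -0.271   0.0894] 0.093
g2 red [247.  186.2] [233, 181, 30, 9, 164] [29.1  7.7]
   pts [ 0.5272 -0.2709  0.0893] 0.0926
red [ 0.5273 -0.2719  0.0862] [0.0007 0.0007]
g1 handle [ 0.532  -0.2297  0.0863] [[0.5191, -0.2663, 0.0842], [0.5454, -0.196, 0.0878]] z 0.0864
   dir [0.112 0.994]
g2 handle [ 0.5309 -0.2499  0.0863] [[0.519, -0.2671, 0.0846], [0.5423, -0.2328, 0.0877]] z 0.0863
   dir [0.182 0.983]
```

```bash
cat >> h.py <<'E'
G=np.array([.5315,-.231,.0745]); g=np.array([.111,.994,0]); g/=np.linalg.norm(g)
OFF=-.006; GR=G+OFF*g+[0,0,.003]; QG=rot(g,[0,0,-1]).as_quat()
B=np.array([.576,.243,.0865]); bz=np.array([.5,0,np.sqrt(.75)]); tz=np.array([np.sqrt(.75),0,-.5])
E
python3 - <<'E'
from h import *; from cell import r
f=lambda s:print(s,np.round(r.current_tool_pos(),4),"F",np.round(r.current_contact_force(),2),"M",np.round(r.current_torque(),3),"o",round(r.current_opening(),3),round(r.current_t(),1))
r.move_to(GR+[0,0,.12],QG); r.move_linear(GR+[0,0,.04],vel=.15); f("above")
r.move_linear(GR,vel=.06); f("down")
r.set_gripper(.0,60); r.sleep(.2); f("grip")
r.move_linear(GR+[0,0,.01],vel=.03); r.sleep(.2); f("up1")
r.move_linear(GR+[0,0,.14],vel=.15); r.sleep(.3); f("up"); print(np.round(r.current_q(),2),R.from_quat(r.current_ee_rot()).as_matrix().round(3).tolist())
shot("held")
E
```

```text
above [ 0.5316 -0.2375  0.1189] F [-0.45  0.3   0.03] M [-0.029  0.007 -0.058] o 0.998 5.7
down [ 0.531  -0.2371  0.0777] F [0.67 0.04 0.07] M [ 0.008 -0.018 -0.004] o 1.001 6.5
grip [ 0.531  -0.2371  0.0778] F [-0.32  0.55  4.41] M [ 0.106 -0.007  0.232] o 0.273 7.3
up1 [ 0.5307 -0.2369  0.0873] F [ 0.09 -0.45 -1.88] M [-0.044  0.055 -0.032] o 0.273 8.0
up [ 0.5307 -0.2369  0.217 ] F [-0.09 -0.27 -2.18] M [ 0.027  0.004 -0.055] o 0.272 9.3
[-0.5   0.45  1.61  0.    1.09 -0.39] [[0.111, 0.994, -0.001], [0.994, -0.111, 0.0], [0.0, -0.001, -1.0]]
```

View pics/held.png

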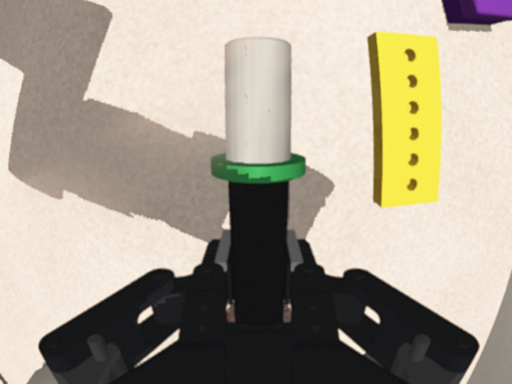

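The gauge is held straight: the go end is centred on column 258, which is the principal column, and the collar is at row 165. I get the go axis in the tool frame from depth.

```bash
python3 - <<'E'
from h import *; from cell import r
from scipy.optimize import least_squares
d=dict(np.load("pics/held.npz")); m=np.zeros((384,512),bool); m[48:150,230:287]=1
P=R.from_quat(d["q"]).inv().apply(cloud(d,m)-d["pos"])
def f(p): # cylinder r=14: y=p0+p1*(x-.07), z=p2+p3*(x-.07)
    s=P[:,0]-.07; return np.hypot(P[:,1]-p[0]-p[1]*s,P[:,2]-p[2]-p[3]*s)-.014
s=least_squares(f,[0,0,.003,0],loss="soft_l1",f_scale=.001); print("axis y,dy,z,dz",s.x.round(4),np.std(f(s.x)).round(4),"x",P[:,0].min().round(4),P[:,0].max().round(4))
mg,c,_=biggest(masks(d["pixels"])["green"]); Q=R.from_quat(d["q"]).inv().apply(cloud(d,mg)-d["pos"]); print("collar",np.percentile(Q,[3,50,97],axis=0).round(4).tolist())
o=rot(-bz,tz).as_quat(); o2=rot(bz,tz).as_quat()
cur=r.current_q()
for h in(.044,.09,.13,.2): print(h,np.round(r.inverse_kinematics(B+bz*(h-OFF)-tz*.003,o),2),np.round(r.inverse_kinematics(B+bz*(h+OFF)-tz*.003,o2),2))
E
```

```text
axis y,dy,z,dz [ 0.0004 -0.0025  0.0037  0.0011] 0.0006 x 0.0547 0.0944
collar [[0.0426, -0.0132, -0.017], [0.0475, 0.0027, -0.0145], [0.0504, 0.0176, -0.0034]]
0.044 [0.46 0.62 2.03 3.85 0.62 1.2 ] [ 0.46  0.63  2.04  3.84  0.65 -1.91]
0.09 [0.44 0.55 1.97 3.95 0.53 1.07] [ 0.44  0.57  1.99  3.92  0.56 -2.03]
0.13 [0.42 0.51 1.92 4.06 0.46 0.93] [ 0.42  0.52  1.94  4.02  0.48 -2.17]
0.2 [0.39 0.45 1.81 4.36 0.36 0.58] [ 0.4   0.46  1.83  4.29  0.37 -2.49]
```

```bash
cat >> h.py <<'E'
AZ=.0037
def tcp(h,go=True): return B+bz*(h-OFF if go else h+OFF)-tz*AZ   # h: handle middle above the mouth
QGO=rot(-bz,tz).as_quat(); QNO=rot(bz,tz).as_quat()
UP=np.array([0,0,.08])
E
python3 - <<'E'
from h import *; from cell import r
f=lambda s:print(s,np.round(r.current_tool_pos(),4),"F",np.round(r.current_contact_force(),2),"M",np.round(r.current_torque(),3),"o",round(r.current_opening(),3),round(r.current_t(),1))
for h,u in((.117,0*UP),(.16,UP*.5),(.16,UP),(.16,UP*1.3)): print(h,u[2],np.round(r.inverse_kinematics(tcp(h)+u,QGO),2))
r.move_linear([.52,-.12,.34],vel=.25); f("hi")
r.move_to(tcp(.16)+UP,QGO); f("over"); print(np.round(r.current_q(),2))
r.move_linear(tcp(.117),vel=.12); r.sleep(.3); f("pre"); print(np.round(r.current_q(),2), (np.array(r.current_tool_pos())-tcp(.117)).round(4))
shot("pre")
E
```

```text
0.117 0.0 [0.43 0.52 1.94 4.02 0.48 0.98]
0.16 0.04 [0.41 0.41 1.85 4.36 0.37 0.59]
0.16 0.08 [0.41 0.35 1.82 4.59 0.35 0.34]
0.16 0.10400000000000001 [ 0.41  0.32  1.8  -1.54  0.35  0.18]
hi [ 0.5197 -0.1204  0.3389] F [-0.25  0.1  -3.05] M [-0.088  0.072 -0.01 ] o 0.274 10.2
over [0.6559 0.2429 0.3122] F [-1.12  1.05 -2.91] M [0.052 0.731 0.015] o 0.27 14.0
[0.41 0.35 1.82 4.59 0.35 0.34]
pre [0.6344 0.243  0.1953] F [-0.37  0.04 -2.62] M [-0.018  0.739  0.017] o 0.27 15.4
[0.43 0.52 1.94 4.02 0.48 0.98] [0.0001 0.     0.0004]
```

View pics/pre.png

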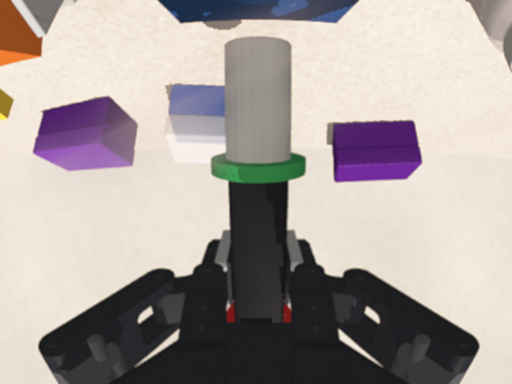

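The gauge is unmoved in the jaws, and the blue block's lower edge spans columns 160–358, centred on the gauge axis (258). Now I insert with the force watched.

```bash
cat >> h.py <<'E'
def push(go,hs,F0,lim,vel=.04):
    "step down the bore axis until the push along it passes lim; returns last h"
    from cell import r
    for h in hs:
        r.move_linear(tcp(h,go),vel=vel); F=np.array(r.current_contact_force())-F0; a=F@bz; lat=F-a*bz
        print(f"{h:.4f} axial {a:.1f} lat {lat.round(1)} {r.current_t():.1f}")
        if a>lim or np.linalg.norm(lat)>12: break
    return h
E
python3 - <<'E'
from h import *; from cell import r
F0=np.mean([r.current_contact_force() for _ in range(5)],0); np.save("F0.npy",F0)
h=push(True,[.100,.094,.091,.088,.085,.08,.07,.06,.052,.048,.0465],F0,6)
print(h)
E
```

```text
0.1000 axial -0.4 lat [-0.2  0.1  0.1] 16.0
0.0940 axial -0.2 lat [ 0.3 -0.7 -0.2] 16.3
0.0910 axial 3.0 lat [ 1.8 -0.4 -1. ] 16.6
0.0880 axial 2.1 lat [ 5.2  0.5 -3. ] 16.8
0.0850 axial 1.0 lat [ 5.4  1.2 -3.1] 17.1
0.0800 axial -0.3 lat [ 6.7  1.  -3.9] 17.4
0.0700 axial -0.9 lat [ 8.   0.2 -4.6] 17.8
0.0600 axial 0.9 lat [ 8.9  0.5 -5.1] 18.2
0.0520 axial 2.4 lat [10.2  0.6 -5.9] 18.5
0.0480 axial 2.3 lat [ 9.9 -0.1 -5.7] 18.8
0.0465 axial 4.0 lat [ 9.7 -0.7 -5.6] 19.0
0.0465
```

The gauge is entering with about 11 N of side force along the slope. I ease it over, then seat the collar.

```bash
python3 - <<'E'
from h import *; import h as H; from cell import r
F0=np.load("F0.npy")
for s in(.0008,.0016):
    H.B=B+tz*s; r.move_linear(tcp(.0465),vel=.03); F=np.array(r.current_contact_force())-F0; print(s,(F@bz).round(1),(F@tz).round(1),F[1].round(1))
    if F@tz<4: break
print("s",s); h=push(True,[.0455,.045,.0445,.044,.0435,.043,.0425,.042],F0,6,.02); r.sleep(.3)
F=np.array(r.current_contact_force())-F0; print(h,(F@bz).round(1),(F@tz).round(1),np.array(r.current_tool_pos())-tcp(h)); shot("seat"); print(r.current_t())
E
```

```text
0.0008 1.8 5.9 -0.6
0.0016 -0.7 1.7 -0.1
s 0.0016
0.0455 axial -0.2 lat [ 1.5 -0.4 -0.9] 19.8
0.0450 axial 0.6 lat [ 0.3 -0.2 -0.2] 20.0
0.0445 axial 4.7 lat [-1.  -2.   0.6] 20.3
0.0440 axial 7.0 lat [-1.5 -2.6  0.9] 20.5
0.044 7.5 -3.4 [ 5.87292366e-04 -1.16399223e-05  9.74475427e-04]
20.8583
```

View pics/seat.png

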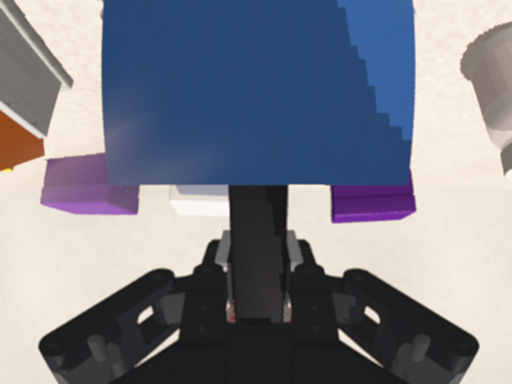

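The picture shows the block's lower edge meeting the handle at row 185 with the collar hidden at the face. Contact came at h≈44.7 mm (expected 44), so the collar is on the face. I press it a touch more, withdraw, and lay it back.

```bash
sed -i 's/^B=np.array(\[.576,.243,.0865\])/B=np.array([.576,.243,.0865])+.0014*np.array([np.sqrt(.75),0,-.5])/' h.py
cat >> h.py <<'E'
HI=np.array([.52,-.12,.34])
def st(s):
    from cell import r
    print(s,np.round(r.current_tool_pos(),4),"F",np.round(r.current_contact_force(),1),"M",np.round(r.current_torque(),2),"o",round(r.current_opening(),3),round(r.current_t(),1))
def lay():
    "from above the cradle: lower till the weight is taken"
    from cell import r
    r.move_linear(GR+[0,0,.04],vel=.2); r.sleep(.2); st("hover"); Fz=r.current_contact_force()[2]
    for z in(.008,.004,.002,.001,0,-.001,-.002):
        r.move_linear(GR+[0,0,z],vel=.04); st(f"{z}")
        if r.current_contact_force()[2]-Fz>3.5: break
E
python3 - <<'E'
from h import *; from cell import r
F0=np.load("F0.npy"); push(True,[.0435],F0,99,.02); r.sleep(.2); st("seated")
r.move_linear(tcp(.10),vel=.09); st("out"); r.move_linear(tcp(.16)+UP,vel=.2)
r.move_to(HI,QG); st("hi"); r.move_to(GR+[0,0,.12],QG)
lay()
E
```

```text
0.0435 axial 7.9 lat [-0.7 -2.5  0.4] 21.1
seated [0.5997 0.243  0.1318] F [ 2.3 -2.7  7.2] M [-0.23 -0.6  -0.34] o 0.266 21.3
out [0.6264 0.2429 0.1786] F [ 0.6  0.3 -2.9] M [0.03 0.73 0.02] o 0.275 22.1
hi [ 0.52   -0.1198  0.3399] F [-0.5  0.4 -2.4] M [-0.03  0.01 -0.03] o 0.268 26.8
hover [ 0.5316 -0.2372  0.1192] F [ 0.1  0.3 -2.7] M [-0.08  0.03  0.03] o 0.275 28.3
0.008 [ 0.531  -0.237   0.0857] F [ 0.3 -0.6 -2.5] M [-0.04  0.01 -0.02] o 0.271 29.2
0.004 [ 0.5307 -0.2369  0.0813] F [-1.1  0.2 -2.2] M [-0.05 -0.05 -0.  ] o 0.271 29.5
0.002 [ 0.5308 -0.2369  0.0794] F [-0.5 -0.5 -2.5] M [-0.07  0.05  0.03] o 0.27 29.7
0.001 [ 0.5308 -0.237   0.0785] F [-0.4  0.9 -2.8] M [-0.04  0.06  0.03] o 0.27 30.0
0 [ 0.5311 -0.2371  0.0778] F [-0.1  1.   1.5] M [0.08 0.02 0.16] o 0.274 30.2
```

```bash
python3 - <<'E'
from h import *; from cell import r
r.set_gripper(1.0); r.sleep(.3); st("open"); r.move_linear(GR+[0,0,.12],vel=.2); r.sleep(.1); d=shot("laid"); st("up")
E
python3 - <<'E'
from h import *
d=dict(np.load("pics/laid.npz"))
for k in("green","red"):
    m=masks(d["pixels"])[k]; m,c,s=biggest(m); print(k,c.round(1),s.tolist(),np.median(cloud(d,m),0).round(4))
E
```

```text
open [ 0.5308 -0.237   0.0775] F [ 0.2  0.3 -0.1] M [ 0.06 -0.02 -0.01] o 1.0 31.1
up [ 0.5303 -0.2367  0.196 ] F [-0.5 -0.3  0.3] M [-0.02  0.04 -0.06] o 1.003 32.0
green [263.4 138.8] [245, 135, 38, 9, 244] [ 0.5395 -0.1906  0.093 ]
red [259.7 233.7] [242, 223, 37, 18, 346] [ 0.5275 -0.2702  0.0875]
```

View pics/laid.png

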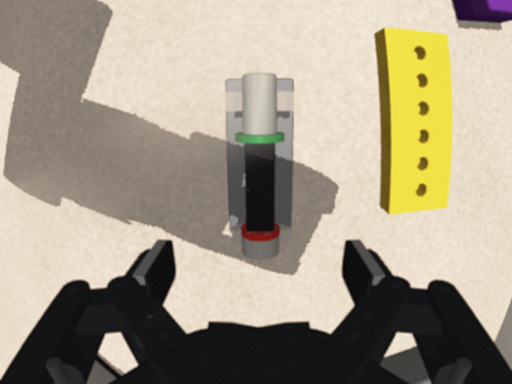

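It is laid back properly: collar and band are at the same places as at the start (y −0.191 and −0.270). Next is the second take for the no-go end.

```bash
python3 - <<'E'
from h import *; from cell import r
print(np.round(r.inverse_kinematics(tcp(.12,False)+UP*.6,QNO),2))
r.move_linear(GR,vel=.12); r.set_gripper(0.,90); r.sleep(.1); st("grip")
r.move_linear(GR+[0,0,.02],vel=.06); r.move_to(HI,QG); st("hi")
r.move_to(tcp(.12,False)+UP*.6,QNO); r.move_linear(tcp(.075,False),vel=.12); r.sleep(.3); st("pre"); print(np.round(r.current_q(),2))
np.save("F1.npy",np.mean([r.current_contact_force() for _ in range(5)],0)); shot("pre2")
E
```

```text
[ 0.43  0.44  1.93  4.16  0.43 -2.32]
grip [ 0.531  -0.237   0.0779] F [-0.4 -0.2  5.6] M [0.12 0.07 0.12] o 0.266 33.9
hi [ 0.5197 -0.1203  0.3384] F [ 0.2 -0.7 -3.6] M [-0.02  0.06  0.01] o 0.268 35.4
pre [0.6087 0.243  0.1479] F [-0.3  0.1 -2.5] M [ 0.03  0.78 -0.05] o 0.264 40.1
[ 0.45  0.59  2.    3.89  0.59 -1.99]
```

View pics/pre2.png

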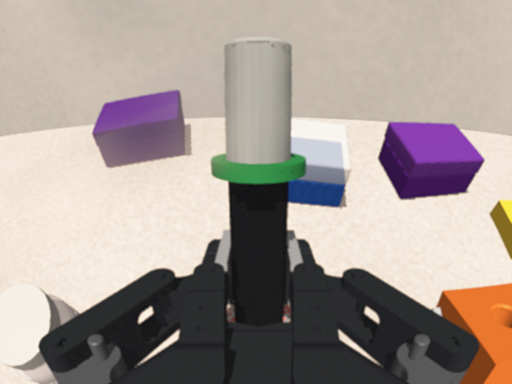

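The go end points up, the gauge is straight in the jaws (column 258), and the no-go end is 13 mm above the bore. Now the gentle press.

```bash
python3 - <<'E'
from h import *; from cell import r
F1=np.load("F1.npy")
ax=lambda:float(np.mean([(np.array(r.current_contact_force())-F1)@bz for _ in range(3)]))
h=push(False,[.066,.0645]+list(np.arange(.0636,.058,-.0004)),F1,6.5,.015)
t0=None
for i in range(60):
    a=ax(); F=np.array(r.current_contact_force())-F1; print(f"{h:.4f} {a:.1f} tz {F@tz:.1f} y {F[1]:.1f} {r.current_t():.2f}",end=" | ")
    if t0 is None and a>8.7: t0=r.current_t()
    if t0 and r.current_t()-t0>1.5: break
    if a<9.2 and h>.058: h-=.0002; r.move_linear(tcp(h,False),vel=.02)
    elif a>11: h+=.0002; r.move_linear(tcp(h,False),vel=.02)
    else: r.sleep(.15)
print(); st("pressed"); print("real h",(np.array(r.current_tool_pos())-tcp(0,False))@bz)
E
```

```text
0.0660 axial 0.2 lat [ 0.4 -0.7 -0.2] 40.9
0.0645 axial 0.3 lat [ 0.4 -0.5 -0.2] 41.1
0.0636 axial 0.8 lat [ 0.  -0.1 -0. ] 41.4
0.0632 axial 0.1 lat [-0.3  0.8  0.2] 41.6
0.0628 axial 0.3 lat [ 0.4  0.3 -0.2] 41.9
0.0624 axial 0.2 lat [ 1.1 -0.5 -0.6] 42.1
0.0620 axial 0.5 lat [-0.2  0.7  0.1] 42.4
0.0616 axial 0.2 lat [ 0.3 -0.4 -0.2] 42.6
0.0612 axial 1.6 lat [-0.3 -0.   0.2] 42.9
0.0608 axial 6.2 lat [-1.3 -1.7  0.7] 43.1
0.0604 axial 7.7 lat [-2.1 -2.2  1.2] 43.4
0.0604 7.7 tz -2.4 y -2.2 43.38 | 0.0602 8.3 tz -2.2 y -2.7 43.63 | 0.0600 9.1 tz -3.5 y -2.4 43.88 | 0.0598 9.4 tz -2.8 y -2.9 44.13 | 0.0598 9.4 tz -2.7 y -2.8 44.28 | 0.0598 9.6 tz -3.1 y -2.9 44.43 | 0.0598 10.0 tz -4.2 y -2.1 44.58 | 0.0598 8.8 tz -4.3 y -2.9 44.73 | 0.0596 10.5 tz -3.9 y -2.6 44.98 | 0.0596 9.7 tz -3.6 y -2.3 45.13 | 0.0596 11.1 tz -4.0 y -2.8 45.28 | 0.0598 9.6 tz -3.5 y -2.0 45.53 | 
pressed [0.6018 0.243  0.1356] F [ 1.5 -1.9  7.5] M [-0.23 -0.41 -0.27] o 0.268 45.5
real h 0.06143691720093298
```

The press was steady at about 10 N for 1.6 s. The no-go end stopped at the mouth (h = 61.4 mm against 62 expected). Now back to the cradle.

```bash
python3 - <<'E'
from h import *; from cell import r
r.move_linear(tcp(.075,False),vel=.05); r.move_linear(tcp(.12,False)+UP*.6,vel=.2)
r.move_to(HI,QG); r.move_to(GR+[0,0,.12],QG); lay()
r.set_gripper(1.0); r.sleep(.3); st("open"); r.move_linear(GR+[0,0,.12],vel=.2); r.sleep(.2); d=shot("end"); st("up")
E
python3 - <<'E'
from h import *
d=dict(np.load("pics/end.npz"))
for k in("green","red"):
    m,c,s=biggest(masks(d["pixels"])[k]); print(k,c.round(1),np.median(cloud(d,m),0).round(4))
E
```

```text
hover [ 0.5316 -0.2372  0.1192] F [-0.2  1.  -2. ] M [-0.04 -0.07  0.02] o 0.267 51.6
0.008 [ 0.531  -0.237   0.0857] F [ 0.4  0.5 -2.8] M [-0.04  0.01 -0.02] o 0.266 52.5
0.004 [ 0.5307 -0.2369  0.0813] F [-0.7  0.1 -2.9] M [-0.02 -0.02 -0.  ] o 0.266 52.8
0.002 [ 0.5308 -0.2369  0.0794] F [-0.5  0.2 -2.9] M [-0.04 -0.03  0.01] o 0.27 53.0
0.001 [ 0.5308 -0.2369  0.0785] F [-0.3 -0.1 -2. ] M [-0.04 -0.01 -0.  ] o 0.263 53.3
0 [ 0.5311 -0.2371  0.0779] F [-0.1  0.5  2.2] M [0.15 0.09 0.17] o 0.267 53.5
open [ 0.5308 -0.237   0.0775] F [ 0.1  0.5 -0.9] M [ 0.02 -0.02 -0.01] o 0.999 54.5
up [ 0.5305 -0.2368  0.1965] F [ 0.2 -0.9  0.3] M [ 0.05 -0.01  0.02] o 1.0 55.5
green [263.3 138.7] [ 0.5396 -0.1907  0.0931]
red [259.9 236. ] [ 0.5283 -0.2712  0.0901]
```

View pics/end.png

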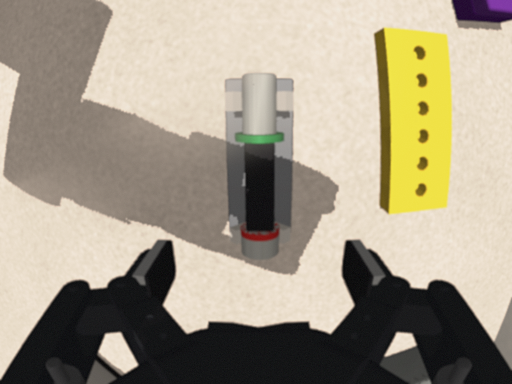

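The gauge lies in its cradle with the go end the same way as at the start: collar at (263,139), band at (260,236). The gripper is clear, so I hand in.

```bash
python3 -c "
from cell import r
print(r.hand_in(), r.current_t())"
```

```text
the job is handed in; nothing more can be done
the job is handed in; nothing more can be done
```

I checked the blue bore with both ends of the gauge, laid it back in its cradle the same way round as at the start, let go, and handed in at about 56 s.

- **Go end:** it entered until the push rose to about 8 N, with the handle's middle about 44.7 mm above the mouth against 44 mm nominal. That fits the collar resting on the face. My first estimate of the bore was about 1.5 mm off along the slope and gave up to about 12 N of side force on the way in. I corrected it before seating the collar.
- **No-go end:** it stayed at the mouth under a push of 8.8–11 N for about 1.6 s, with up to about 4–5 N of side force. The handle's middle stopped at 61.4 mm against 62 mm nominal, so it did not go in.
- **Last check:** the final picture and depth readings put the collar and red band within about 1–2 mm of where they were at the start, with the gripper open and clear. The small along-axis differences fit a slight slip of the handle in the jaws when the collar was pressed on the face. The yellow rack looked undisturbed in that picture. I did not photograph the bottle, jar and spatula again at the end, but no unexpected contact force showed in the readings I took.

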